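Unload the charged instrument batteries and shut the charging station down

ROBOT

A 7-joint arm with a two-finger parallel gripper is mounted at the origin on a cart in front of the work surface, level with it; the furniture and walls round the work are solid. World frame = base frame: x ahead of the robot, y to its left, z up, the work surface at z = 0. Lengths are in m, angles in rad, forces in N, time in s.
With the tool pointing down it reaches from about 0.4 to 0.875 m from the base axis. Payload 19.3 kg.
Tool frame: the origin (TCP) lies on the centre line of the jaws, within the pads' length; the fingertips stand 14 mm ahead of it and the grasp point (between the pads) lies 5 mm behind it (bot.tip_extent is the distance from the TCP to the fingertips, in m); z points along the fingers, y is the line along which they close (so a half turn about z gives the same grasp; the last joint's range is limited). The gripper opens to 85 mm and grips with 20 to 120 N. Pads are 22 mm wide; open, the fingers measure 114 mm over their backs; the gripper's body (76 mm by 85 mm) begins 54 mm behind the grasp point. The pads swing forward as they close: fully open they stand 13 mm farther back than shut.
Start: joints at [1.085, 0.521, -0.036, 1.599, 0.021, 1.021, -0.113], TCP at [0.252, -0.572, 0.245] pointing down, gripper open.
Joint ranges: [-2.91, 2.91], [-0.3, 2.13], [-1.5, 1.42], [0.17, 2.43], [-1.26, 4.41], [0.16, 1.93], [-2.52, 2.52]. Speed limits (rad/s): [1.89, 1.89, 2.39, 2.39, 3.01, 3.01, 3.01].

INTERFACE

Orientations are given as [roll, pitch, yaw] about the fixed x, y, z axes, in that order (R = Rz(yaw) Ry(pitch) Rx(roll)).
In Python, from workcell import monitor, grab_frame, camera_model, bot gives the robot as it stands.
- The arm moves only by the tool move_arm, never from a script. Its argument "moves" is a list of rows, each a list of 4 numbers: the shift along the world's x, y, z in mm, then the turn about the world's z in rad. A call has 1 to 12 rows; each row is the pose to reach, as a shift and turn from the pose commanded when the call began; what a row does not reach only later rows make up. A row lasts 1/8 s, in which the tool goes at most 62.5 mm and 10.7 degrees, less where a joint would pass 70% of its speed; a pose out of reach is approached as far as the arm can. A call with a gripper value outside its range is refused whole. "gripper" is the opening, from 0 (shut) to 1 (fully open), set as the call begins (left out, the last holds). The fingers move at their own pace and stop on an object; "newtons" is the grip in N (left out, the last holds). Time passes only in rows, so rows that repeat a pose let the fingers close. It gives the time, the measured TCP pose, the force, the opening and the grip force at its end, in the units of the state.
- monitor.observe(): the state, without advancing time (a new reading comes with each control period).
- grab_frame(name): name is "side" or "top"; returns the picture (384x512x3 uint8, blue, green, red); there is no depth.
- camera_model(name): a dict with "vfov" (degrees; the focal length in pixels is half the picture's height over the tangent of half this angle, whatever the lens; pixels are square), "cx", "cy" (the principal point, pixels), "R" (3x3) and "t" (3): a world point X has camera coordinates R X + t. Camera axes: x right, y down, z forward; pixel columns grow to the right and rows downward; lengths in m; the calibration is good to about 2 mm. A picture is of the moment at which its call begins. camera_model takes no time and is no camera call.
- bot.job_done(): hands the job in; it is judged then, once.
The state is a dict: "clock": time; "qpos": joint angles; "qd": joint speeds; "joint_efforts": joint torques, N m; "position": TCP position; "tool_rot": TCP orientation; "force": force on the tool from outside, world axes, zero at the start; "moment": the same for the moment, N m; "grip_width": finger opening in m; "finger_force": force on a finger pad.
Only numpy, scipy, OpenCV 4.12 (cv2) and the standard library are available. Lean on these libraries where they do the work, as an engineer would, in place of code of your own. Each camera call takes 0.05 s, during which the arm holds its last target. There are 200 camera calls.

TASK

The instrument batteries are charged: shut the charging station down. First switch it off at the master switch lever; then, for every battery in it, press that bay's eject lever all the way down so that the battery pops up and stays up, lift the battery straight out by its yellow grip and stand it upright on the bottom of a free cell of the orange carrier. When all batteries are in the carrier, swing the white dust cover shut over the empty bays, and leave the green hex key set and the roll of tape where they lie.

Things in the scene. Friction and masses are not known exactly. Their poses are not given: they have to be found in the camera images.
- mains (a joint): master switch lever (red grip) on the blue box at the dock's -y end. 0 rad = on, leaning 26 degrees to the dock's front (dock -x, the robot's side), where it starts within 0.12 rad; 0.9 rad = off, leaning as far to the back (+x). About 2 N at the grip; it stays where it is left
- mains_tip (a point): middle of the switch lever's red grip, which is 24 mm wide (dock y), 12 mm thick (dock x), 20 mm long; 36 mm from the lever's pivot, which is 71 mm above the bench; the lever ends 10 mm beyond it. The box under it is 70 mm high
- dock: charging station, fixed. Origin at bench level; z up, x from its front (red eject levers, robot side) to its back (cover hinge). Grey block x -28..+56, y -141..+146 mm, rim 110 mm above the bench; blue switch box y -189..-141, 70 mm high. Bays 0 to 3 centred at x = 0, y = +102, +34, -34, -102 mm; mouth 35.5 (x) by 57.5 mm (y), floor 22 mm above the bench, straight walls
- eject0 (a joint): eject lever of bay 0: a see-saw whose inner end lifts the battery. 0 rad = up, 0.648 = at its stop, fully down; sprung back. Pressing takes 2 N, up to 9 N under a battery. Only past about 0.6 rad does a sprung catch in the bay snap under the battery's shoulder and keep it up; let go earlier, it sinks back
- pad0 (a point): middle of the top of the red pad (26 mm along dock x, 42 along y) of eject lever 0, which turns about a pin at dock x = -42 mm, 30 mm above the bench. At rest the pad is at x = -99, 55 mm high, sloping 19 degrees up to the front; fully down it is 40 mm lower, 4 mm farther to the front, sloping the other way; nothing is under it
- eject1 (a joint): eject lever of bay 1, like that of bay 0; 0 rad = up, 0.648 rad = fully down
- pad1 (a point): middle of the top of the red pad of eject lever 1, like that of lever 0
- eject2 (a joint): eject lever of bay 2, like that of bay 0; 0 rad = up, 0.648 rad = fully down
- pad2 (a point): middle of the top of the red pad of eject lever 2, like that of lever 0
- eject3 (a joint): eject lever of bay 3, like that of bay 0; 0 rad = up, 0.648 rad = fully down
- pad3 (a point): middle of the top of the red pad of eject lever 3, like that of lever 0
- battery_a: instrument battery, 0.17 to 0.35 kg, may be absent: grey block 34 (x) by 56 (y) by 60 mm high, 7 mm thinner on the +x side in its lowest 28 mm, yellow grip on top, 18 (x) by 40 mm (y), 60 to 82 mm above the underside. Origin: centre of the underside, z up. It starts upright in any one of the bays, its axes along the dock's, with 0.75 mm of play on each side
- battery_b: another battery, like battery_a; may be absent. Seated in a bay, a battery's underside is 22 mm above the bench and its grip is below the rim, too close to the walls to be gripped; popped up and held, its underside is about 46 mm above the bench (at most 3 degrees askew), with the whole grip above the rim
- battery_c: another battery, like battery_a; may be absent
- battery_d: another battery, like battery_a; may be absent
- carrier: orange tote with a dark foam insert, loose, 0.9 kg, 134 (x) by 178 mm (y), 52 mm high; rim juts 3 mm, side handles 16 mm. Origin: centre of its underside. Four cells of 46 (x) by 68 mm (y) centred at x = +-30, y = +-41 mm; cell floor 6 mm up, foam between cells 44 mm high. A battery stands in a cell with its x along the carrier's x, either way round
- cover (a joint): white dust cover of the dock, 282 mm wide (dock y), hinged along the block's back. 0 rad = shut, flat over the bays; it starts open at its stop or up to 0.15 rad short of it (1.9 rad), leaning back over the rear. Light; pushed forward past upright (below about 1.5 rad) it sinks shut by itself on a damper in some 3 s
- cover_tab (a point): middle of the outer edge of the tab (60 mm wide, dock y) at the middle of the cover's free edge, 100 mm from the hinge; the cover is 4 to 6 mm thick
- cover_hinge (a point): middle of the cover's hinge line, at dock x = +52 mm, 115 mm above the bench. Open, the cover rises to about 210 mm above the bench and leans back to dock x = +85 mm
- hexkey_set: green folding hex key set, 36 x 88 x 24 mm, a bystander lying on the bench; origin at the centre of its underside
- black_tape: roll of black tape, 72 mm across, 19 mm high, a bystander lying on the bench; origin at the centre of its underside
Things that resemble listed ones, but are neither listed nor needed, are in the scene too. Leave any blue, purple or turquoise look-alike of the battery_d alone.

How it is judged:
By the outcome, as a careful person would: the job done as asked, in the order asked, and still so for the second after the job is handed in, with the robot touching nothing.
Of battery_a, battery_b, battery_c, battery_d only 2 to 4 are there at a start; the rules pass over those that are not, and their reading is None.
At some moment in a run one of carrier may be knocked a few centimetres aside while the robot is not near it.
Once in a run the grip may slacken for a moment while it holds something.
It also fails if it takes over 210 s, if anything falls off the work surface, if the arm or the gripper's body presses on something with over 40 N, if the wrist force passes 120 N, or if a joint passes its speed limit or range.

## Working session

There is one attempt and no reset: what is moved stays moved. The work goes in short steps, Python scripts to look and compute and a tool call to move; the robot and the scene stay as the last step left them, time stands still between calls to the robot, and variables do not carry over. Pictures are saved under pics/ and viewed, at most 14 in all, crops included, and the job is handed in when it is done.

Besides the shell and the picture viewer there is one more tool, called in YAML: its name, and indented under it one key for each argument. move_arm: Moves the arm, as the interface text tells. Its arguments: {"type":"object","properties":{"moves":{"type":"array","items":{"type":"array","items":{"type":"number"}}},"gripper":{"type":"number"},"newtons":{"type":"number"}},"required":["moves"]}

```bash
mkdir -p pics
cat > h.py <<'E'
import numpy as np, cv2
from workcell import monitor, grab_frame, camera_model, bot
def f(n):
    m=camera_model(n); return m,192/np.tan(np.radians(m['vfov'])/2)
def px(n,X):
    m,fl=f(n); c=np.array(m['R'])@np.array(X)+np.array(m['t']); return np.round([m['cx']+fl*c[0]/c[2],m['cy']+fl*c[1]/c[2]],1)
def at(n,u,v,z):
    m,fl=f(n); R=np.array(m['R']); o=-R.T@np.array(m['t']); d=R.T@np.array([(u-m['cx'])/fl,(v-m['cy'])/fl,1])
    return o+d*(z-o[2])/d[2]
def snap(n,name,crop=None,s=1.5):
    i=grab_frame(n)
    if crop: a,b,c,d=crop; i=i[b:d,a:c]
    cv2.imwrite('pics/'+name+'.png',cv2.resize(i,None,fx=s,fy=s,interpolation=cv2.INTER_CUBIC))
E
python3 - <<'E'
from h import *
for n in('top','side'):
    snap(n,n+'1',s=1.55); m=camera_model(n); print(m)
s=monitor.observe(); print(s['clock'],s['position'],s['tool_rot'])
E
```

```text
{'vfov': 53.56676440361229, 'cx': 248.8500558652553, 'cy': 187.8541782422239, 'R': array([[-0.00786028, -0.99989035,  0.01254988],
       [-0.99255301,  0.00627571, -0.12165171],
       [ 0.12155961, -0.01341264, -0.99249351]]), 't': array([-0.06171753,  0.5198139 ,  0.99821505])}
{'vfov': 47.900595268312955, 'cx': 252.9970375028694, 'cy': 190.27779417081908, 'R': array([[-0.8625619 , -0.50590444, -0.00690488],
       [-0.31397513,  0.5459263 , -0.77677802],
       [ 0.396745  , -0.66785116, -0.62973664]]), 't': array([0.44675022, 0.27615404, 0.94804504])}
0.1 [ 0.25230584 -0.57150314  0.24477899] [-3.14055373e+00  6.65350358e-05  4.15811094e-01]
```

View pics/top1.png

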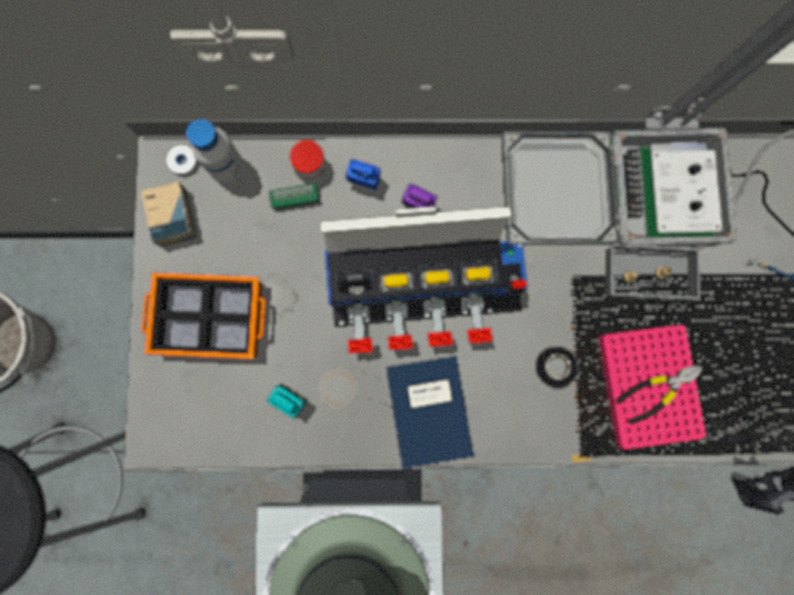

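View pics/side1.png

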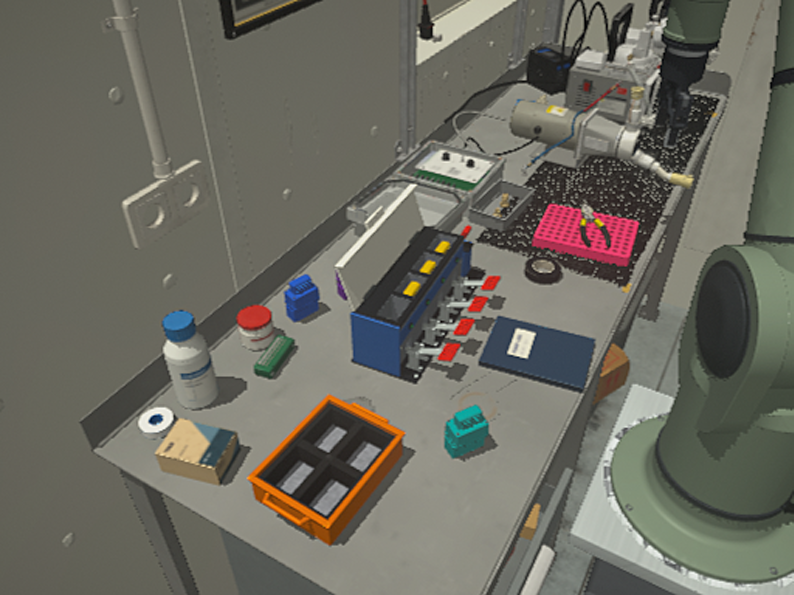

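Dock at about (270, 180) in the native top image, with batteries (yellow grips) in bays 1, 2 and 3; bay 0 is empty. The carrier is at native (133, 203) and empty. I'll enlarge for measuring.

Run:
```python
from h import *
snap('top','dock',(200,125,345,235),5.4)
snap('top','car',(85,165,185,240),6)
snap('side','sdock',(210,110,335,255),4.1)
```

```text
(no output)
```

View pics/dock.png

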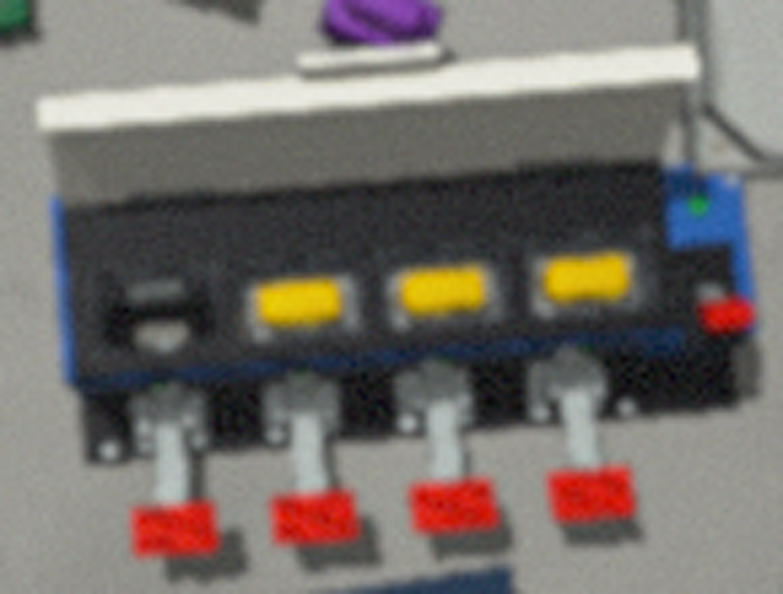

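View pics/car.png

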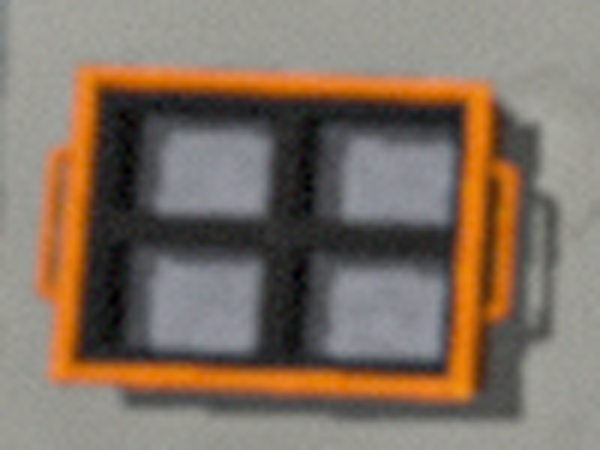

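View pics/sdock.png

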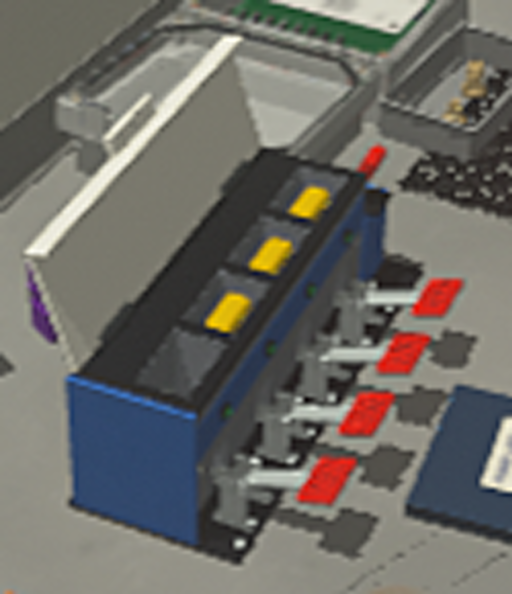

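```bash
cat >> h.py <<'E'
from scipy.optimize import least_squares
def fit(obs,x0):
    def P(p,L): c,s=np.cos(p[2]),np.sin(p[2]); return [p[0]+c*L[0]-s*L[1],p[1]+s*L[0]+c*L[1],L[2]]
    r=least_squares(lambda p:np.concatenate([px(n,P(p,L))-uv for n,L,uv in obs]),x0,loss='soft_l1',diff_step=1e-4)
    return r.x,np.round(np.concatenate([px(n,P(r.x,L))-uv for n,L,uv in obs]).reshape(-1,2),1)
E
python3 - <<'E'
from h import *
def c(n,s,o,p): return (np.array(p)+.5)/s-.5+np.array(o)
T=lambda p:c('top',5.4,(200,125),p); S=lambda p:c('side',4.1,(210,110),p)
ys=[.102,.034,-.034,-.102]
O=[('top',(-.099,y,.055),T(p)) for y,p in zip(ys,[(175,530),(315,518),(454,507),(592,495)])]
O+=[('top',(0,y,.104),T(p)) for y,p in zip(ys[1:],[(299,302),(443,289),(587,277)])]
Q=[('side',(-.099,y,.055),S(p)) for y,p in zip(ys,[(327,480),(367,413),(404,354),(438,298)])]
Q+=[('side',(-.028,.146,.11),S((197,415))),('side',(.056,.146,.11),S((70,378)))]
for o in (O,Q,O+Q):
    p,r=fit(o,[.6,-.05,0]); print(np.round(p,4)); 
print(r.tolist())
C=lambda p:c('top',6,(85,165),p)
K=[('top',(a*.070,b*.092,.052),C(p)) for a,b,p in [(1,1,(78,67)),(1,-1,(495,85)),(-1,-1,(478,400)),(-1,1,(52,382))]]
K2=[('side',(a*.070,b*.092,.052),np.array(p)/1.55) for a,b,p in [(1,1,(252,479)),(1,-1,(333,397)),(-1,-1,(405,434)),(-1,1,(323,525))]]
for o in (K,K2,K+K2):
    p,r=fit(o,[.5,.3,0]); print(np.round(p,4)); print(r.tolist())
E
```

```text
[ 0.5341 -0.05    0.    ]
[ 0.4965 -0.05    0.    ]
[ 0.5297 -0.0791  0.    ]
[[-16.5, -2.1], [-16.4, -0.1], [-16.3, 1.7], [-15.9, 3.7], [-13.9, -0.1], [-13.5, 2.1], [-13.4, 4.1], [-10.8, 8.3], [-8.2, 8.4], [-6.0, 7.9], [-3.8, 7.7], [-13.3, 8.6], [-11.4, 6.0]]
[0.4795 0.232  0.    ]
[[4.5, 0.8], [4.5, -2.6], [6.4, -2.2], [6.8, 1.4]]
[0.475  0.2449 0.    ]
[[-2.2, -0.2], [-4.2, -3.6], [0.4, -4.4], [7.3, 0.2]]
[0.4895 0.2651 0.    ]
[[-7.9, -2.8], [-7.9, -6.2], [-6.2, -5.8], [-5.8, -2.3], [-13.9, 3.9], [-14.2, -0.4], [-9.7, -0.9], [-4.7, 4.8]]
```

```bash
sed -i "s/return np.round(\(\[m\['cx'\].*\]\),1)/return np.array(\1)/; s/,diff_step=1e-4//" h.py
cat > m.py <<'E'
from h import *
def c(n,s,o,p): return (np.array(p)+.5)/s-.5+np.array(o)
T=lambda p:c('top',5.4,(200,125),p); S=lambda p:c('side',4.1,(210,110),p)
ys=[.102,.034,-.034,-.102]
O=[('top',(-.099,y,.055),T(p)) for y,p in zip(ys,[(175,530),(315,518),(454,507),(592,495)])]
O+=[('top',(0,y,.104),T(p)) for y,p in zip(ys[1:],[(299,302),(443,289),(587,277)])]
Q=[('side',(-.099,y,.055),S(p)) for y,p in zip(ys,[(327,480),(367,413),(404,354),(438,298)])]
Q+=[('side',(-.028,.146,.11),S((197,415))),('side',(.056,.146,.11),S((70,378)))]
for o in (O,Q,O+Q):
    p,r=fit(o,[.6,-.05,0.05]); print(np.round(p,4)); 
print(r.tolist())
C=lambda p:c('top',6,(85,165),p)
K=[('top',(a*.070,b*.092,.052),C(p)) for a,b,p in [(1,1,(78,67)),(1,-1,(495,85)),(-1,-1,(478,400)),(-1,1,(52,382))]]
K2=[('side',(a*.070,b*.092,.052),np.array(p)/1.55) for a,b,p in [(1,1,(252,479)),(1,-1,(333,397)),(-1,-1,(405,434)),(-1,1,(323,525))]]
for o in (K,K2,K+K2):
    p,r=fit(o,[.5,.3,0.05]); print(np.round(p,4)); print(r.tolist())
E
python3 m.py
```

```text
[ 0.5316 -0.1139  0.08  ]
[ 0.5274 -0.1136  0.0684]
[ 0.5303 -0.1139  0.0815]
[[0.0, 0.6], [-0.0, 0.5], [0.0, 0.2], [0.2, 0.2], [0.0, 0.6], [0.1, 0.7], [0.1, 0.6], [-0.2, -1.1], [-0.3, -0.9], [-0.5, -1.3], [-0.5, -1.4], [-1.3, 1.1], [-0.7, 0.5]]
[ 0.478   0.2466 -0.0451]
[[0.2, -0.1], [0.2, -0.4], [-0.4, 0.1], [-0.0, 0.4]]
[ 0.4741  0.2498 -0.0861]
[[-4.2, -2.1], [-0.9, -2.5], [1.3, 0.4], [1.2, 2.7]]Traceback (most recent call last):
  File "m.py", line 16, in <module>
    p,r=fit(o,[.5,.3,0.05]); print(np.round(p,4)); print(r.tolist())
        ~~~^^^^^^^^^^^^^^^^
  File "h.py", line 17, in fit
    r=least_squares(lambda p:np.concatenate([px(n,P(p,L))-uv for n,L,uv in obs]),x0,loss='soft_l1')
    return func(*args, **kwargs)
    result = trf(vector_fun.fun, vector_fun.jac, x0, f0, J0, lb, ub, ftol, xtol,
                 gtol, max_nfev, x_scale, loss_function, tr_solver,
                 tr_options.copy(), verbose, callback=callback_wrapped)
    return trf_no_bounds(
        fun, jac, x0, f0, J0, ftol, xtol, gtol, max_nfev, x_scale,
        loss_function, tr_solver, tr_options, verbo
[... 169 characters left out ...]
^^^^^^^^^^^^^^^^
    return np.atleast_1d(self.fun(x))
                         ~~~~~~~~^^^
    return self.f(x, *self.args, **self.kwargs)
           ~~~~~~^^^^^^^^^^^^^^^^^^^^^^^^^^^^^^
  File "h.py", line 17, in <lambda>
    r=least_squares(lambda p:np.concatenate([px(n,P(p,L))-uv for n,L,uv in obs]),x0,loss='soft_l1')
                                             ~~^^^^^^^^^^
  File "h.py", line 6, in px
    m,fl=f(n); c=np.array(m['R'])@np.array(X)+np.array(m['t']); return np.array([m['cx']+fl*c[0]/c[2],m['cy']+fl*c[1]/c[2]])
         ~^^^
  File "h.py", line 4, in f
    m=camera_model(n); return m,192/np.tan(np.radians(m['vfov'])/2)
ValueError: time passes only in moves, steps and waits
```

```bash
sed -i 's/^def f(n):/import functools\n@functools.cache\ndef f(n):/' h.py
cat >> h.py <<'E'
D=[.5310,-.1139,.080]
def W(x,y,P=D): c,s=np.cos(P[2]),np.sin(P[2]); return np.array([P[0]+c*x-s*y,P[1]+s*x+c*y])
def L(X,P=D): c,s=np.cos(P[2]),np.sin(P[2]); d=np.array(X[:2])-P[:2]; return np.array([c*d[0]+s*d[1],-s*d[0]+c*d[1]])
E
python3 - <<'E'
from h import *
u,v=(np.array((728,315))+.5)/5.4-.5+np.array((200,125))
print('mains tip dock',L(at('top',u,v,.108)))
for i,y in enumerate([.102,.034,-.034,-.102]): print(i,'pad',W(-.101,y),'bay',W(0,y))
print('sw',W(0,-.165), bot.tip_extent)
E
```

```text
mains tip dock [-0.02302916 -0.16479295]
0 pad [ 0.42217173 -0.02029761] bay [ 0.5228487  -0.01222623]
1 pad [ 0.42760593 -0.08808013] bay [ 0.5282829  -0.08000874]
2 pad [ 0.43304013 -0.15586264] bay [ 0.5337171  -0.14779126]
3 pad [ 0.43847433 -0.22364516] bay [ 0.5391513  -0.21557377]
sw [ 0.54418592 -0.27837228] 0.014
```

move_arm:
  moves:
    - [23,29,0,0.12]
    - [46,58,0,0.25]
    - [69,87,0,0.38]
    - [92,116,0,0.5]
    - [115,145,0,0.62]
    - [138,174,0,0.75]
    - [161,203,0,0.88]
    - [184,232,0,1.0]
    - [207,261,0,1.12]
    - [227,288,0,1.234]
    - [227,288,0,1.234]
    - [227,288,0,1.234]
  gripper: 0

```text
clock: 1.75
position: [0.479, -0.2843, 0.2452]
tool_rot: [-3.141, 0.0, 1.648]
force: [0.4, -0.7, 0.3]
grip_width: 0.0
finger_force: 0.0
```

move_arm:
  moves:
    - [0,0,-36,0]
    - [0,0,-72,0]
    - [0,0,-108,0]
    - [0,0,-143,0]
    - [0,0,-143,0]
    - [0,0,-143,0]

```text
clock: 2.5
position: [0.4796, -0.2845, 0.1035]
tool_rot: [3.141, 0.001, 1.649]
force: [-0.1, -0.1, 0.0]
grip_width: -0.0001
finger_force: 0.0
```

Run:
```python
from h import *
a=grab_frame('top')[130:230,265:345]; b=grab_frame('side')[100:200,250:350]
r=lambda i:cv2.resize(i,(390,480),interpolation=cv2.INTER_CUBIC)
cv2.imwrite('pics/sw.png',np.hstack([r(a),r(b)]))
```

```text
(no output)
```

View pics/sw.png

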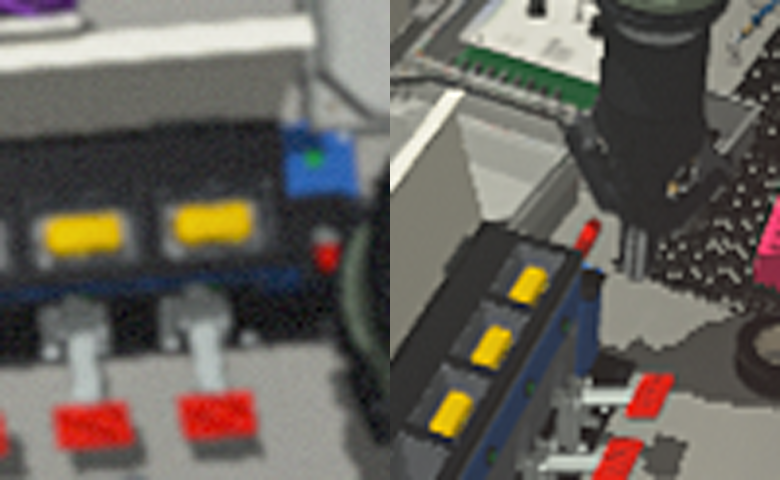

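The fingers stand in front (right, side view) of the red lever at side-crop (588,237), clear of everything. Push back.

move_arm:
  moves:
    - [8,0.6,0,0]
    - [16,1.3,0,0]
    - [24,2,0,0]
    - [30,2.4,0,0]
    - [36,2.9,0,0]
    - [42,3.4,0,0]
    - [48,3.8,0,0]
    - [53,4.2,0,0]
    - [53,4.2,0,0]

```text
clock: 3.72
position: [0.5288, -0.2799, 0.1017]
tool_rot: [-3.134, -0.001, 1.649]
force: [-26.6, 2.1, 17.1]
grip_width: 0.0001
finger_force: 15.3
```

move_arm:
  moves:
    - [-8,-0.6,0,0]
    - [-20,-1.6,0,0]
    - [-40,-3,0,0]
    - [-50,-4,20,0]
    - [-50,-4,60,0]
    - [-50,10,90,0]
    - [-50,30,90,0]
    - [-50,60,90,0]
    - [-50,60,90,0]

```text
clock: 4.85
position: [0.4823, -0.2171, 0.1918]
tool_rot: [-3.141, -0.001, 1.653]
force: [0.6, 0.0, 0.1]
grip_width: -0.0
finger_force: 0.0
```

Run:
```python
from h import *
a=grab_frame('top')[130:230,265:345]; b=grab_frame('side')[100:200,250:350]
r=lambda i:cv2.resize(i,(390,480),interpolation=cv2.INTER_CUBIC)
cv2.imwrite('pics/sw2.png',np.hstack([r(a),r(b)]))
```

```text
(no output)
```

View pics/sw2.png

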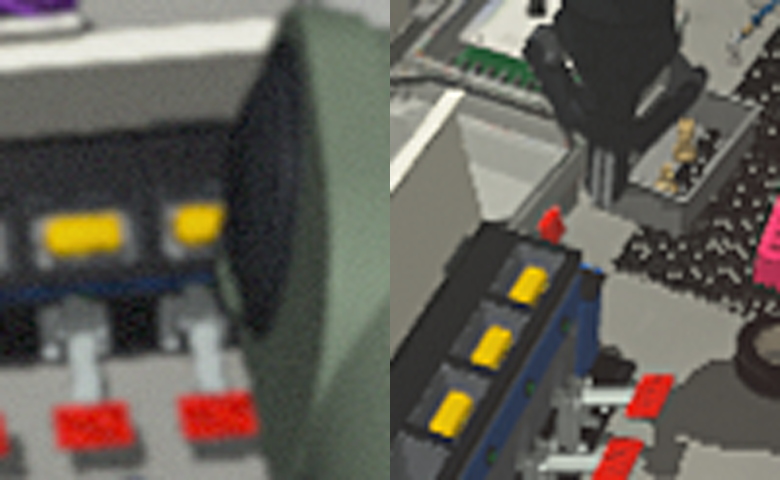

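move_arm:
  moves:
    - [-22,-3,0,0]
    - [-44,-6.5,0,0]
    - [-44,-6.5,-40,0]
    - [-44,-6.5,-80,0]
    - [-44,-6.5,-105,0]
    - [-44,-6.5,-120,0]
    - [-44,-6.5,-130,0]
    - [-44,-6.5,-140,0]
    - [-44,-6.5,-150,0]
    - [-44,-6.5,-156,0]
    - [-44,-6.5,-156,0]

```text
clock: 6.32
position: [0.4386, -0.2265, 0.0365]
tool_rot: [3.141, 0.001, 1.649]
force: [-1.8, 0.7, 4.1]
grip_width: 0.0001
finger_force: 2.1
```

Run:
```python
from h import *
print(px('side',[*W(.010,-.165),.103]),px('side',[*W(-.022,-.165),.103]), (552/3.9+250,224/4.8+100))
snap('side','p3',(240,100,340,220),5)
print(monitor.observe()['force'])
```

```text
[289.38816507 146.87273249] [299.44737249 149.41711149] (391.53846153846155, 146.66666666666669)
[-1.97774769 -0.98659503  3.92075855]
```

View pics/p3.png

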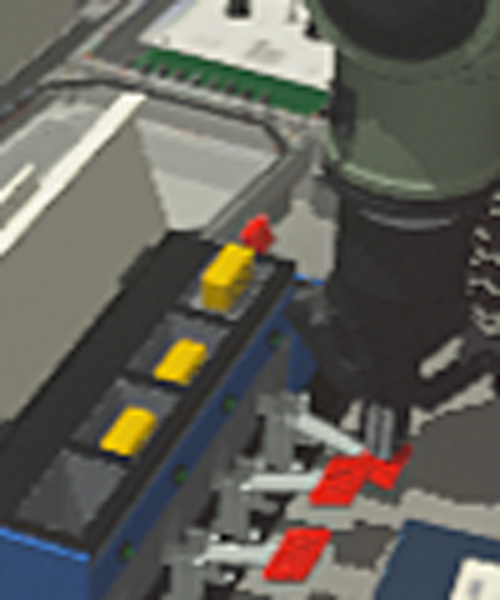

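Bay 3's battery (side crop (230,275)) has risen; the switch leans to the back. Press on to the stop.

move_arm:
  moves:
    - [0,0,-2,0]
    - [0,0,-4,0]
    - [0,0,-6,0]
    - [0,0,-8,0]
    - [0,0,-8,0]

```text
clock: 7.0
position: [0.4399, -0.2265, 0.0298]
tool_rot: [3.139, 0.002, 1.65]
force: [-3.4, 2.5, 32.5]
grip_width: 0.0001
finger_force: 16.1
```

move_arm:
  moves:
    - [0,0,10,0]
    - [0,0,35,0]
    - [0,0,65,0]
    - [-3,35,65,0]
    - [-5.4,68,65,0]
    - [-5.4,68,65,0]
    - [-5.4,68,40,0]
    - [-5.4,68,28,0]
    - [-5.4,68,18,0]
    - [-5.4,68,9,0]
    - [-5.4,68,1,0]
    - [-5.4,68,1,0]

```text
clock: 8.5
position: [0.4341, -0.1585, 0.0299]
tool_rot: [3.14, 0.001, 1.65]
force: [-3.0, 1.3, 28.3]
grip_width: -0.0002
finger_force: 13.8
```

move_arm:
  moves:
    - [0,0,10,0]
    - [0,0,35,0]
    - [0,0,65,0]
    - [-3,35,65,0]
    - [-5.4,68,65,0]
    - [-5.4,68,65,0]
    - [-5.4,68,40,0]
    - [-5.4,68,28,0]
    - [-5.4,68,18,0]
    - [-5.4,68,9,0]
    - [-5.4,68,0,0]
    - [-5.4,68,0,0]

```text
clock: 10.0
position: [0.4288, -0.0906, 0.0298]
tool_rot: [3.14, 0.001, 1.649]
force: [-3.2, -2.2, 30.1]
grip_width: 0.0001
finger_force: 14.5
```

move_arm:
  moves:
    - [0,0,10,0]
    - [0,0,40,0]
    - [0,0,90,0]
    - [0,0,150,0]
    - [0,0,190,0]
    - [0,60,190,0]
    - [0,120,190,0]
    - [0,180,190,0]
    - [0,180,190,0]
  gripper: 0.55

```text
clock: 11.12
position: [0.4277, 0.0941, 0.2197]
tool_rot: [3.14, -0.002, 1.656]
force: [-0.2, -0.8, -1.0]
grip_width: 0.0468
finger_force: 0.0
```

Run:
```python
from h import *
a=grab_frame('top')[125:235,200:345]; b=grab_frame('side')[110:255,210:335]
cv2.imwrite('pics/up.png',np.hstack([cv2.resize(a,(475,360),interpolation=cv2.INTER_CUBIC),cv2.resize(b,(310,360),interpolation=cv2.INTER_CUBIC)]))
print(monitor.observe()['position'])
```

```text
[0.42773859 0.09001325 0.21930133]
```

View pics/up.png

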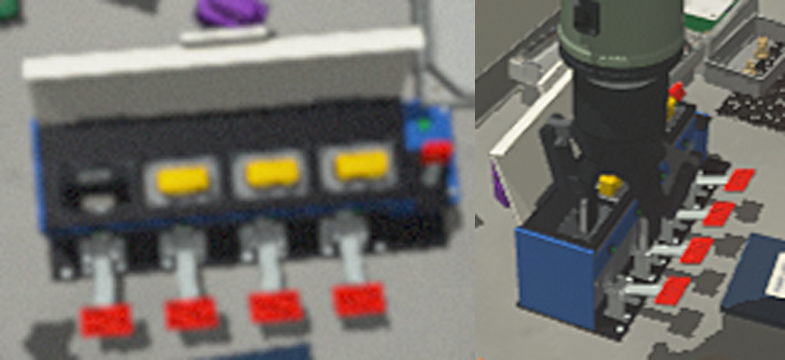

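All three grips are raised: top crop (184,181), (274,173), (361,165); the red switch is now at (437,152), leaning back.

Run:
```python
from h import *
n=lambda p:(np.array(p)+.5)/np.array([475/145,360/110])-.5+np.array([200,125])
for p in [(184,181),(274,173),(361,165)]: X=at('top',*n(p),.128); print(X,L(X)*1000)
print(L(at('top',*n((437,152)),.108))*1000)
s=monitor.observe();print(s['position'],s['tool_rot'])
```

```text
[ 0.52709366 -0.08142341  0.128     ] [-1.29849389 32.68489405]
[ 0.53277116 -0.14925129  0.128     ] [ -1.05959435 -35.37977109]
[ 0.53848145 -0.21504452  0.128     ] [  -0.62540766 -101.41891208]
[   7.25988794 -164.84363954]
[0.42773859 0.09001325 0.21930133] [ 3.14149245e+00 -6.85485666e-06  1.65075009e+00]
```

move_arm:
  moves:
    - [25,-43,0,0]
    - [50,-86,0,0]
    - [75,-129,0,0]
    - [100,-171,0,0]
    - [100,-171,0,0]
    - [100,-171,-30,0]
    - [100,-171,-60,0]
    - [100,-171,-80,0]
    - [100,-171,-92,0]
    - [100,-171,-92,0]
    - [100,-171,-92,0]

```text
clock: 12.6
position: [0.5279, -0.0812, 0.128]
tool_rot: [3.141, 0.0, 1.649]
force: [0.5, 0.7, 0.3]
grip_width: 0.0473
finger_force: 0.0
```

move_arm:
  moves:
    - [0,0,0,0]
    - [0,0,0,0]
    - [0,0,0,0]
    - [0,0,0,0]
    - [0,0,0,0]
    - [0,0,0,0]
  gripper: 0
  newtons: 60

```text
clock: 13.35
position: [0.5281, -0.0811, 0.128]
tool_rot: [3.14, 0.0, 1.65]
force: [-1.4, 0.2, 6.4]
grip_width: 0.0163
finger_force: 58.8
```

move_arm:
  moves:
    - [0,0,6,0]
    - [0,0,14,0]
    - [0,0,26,0]
    - [0,0,40,0]
    - [0,0,56,0]
    - [0,0,72,0]
    - [0,0,88,0]
    - [0,0,88,0]

```text
clock: 14.35
position: [0.5282, -0.0811, 0.2166]
tool_rot: [3.14, 0.001, 1.65]
force: [0.1, -1.2, -1.7]
grip_width: 0.0166
finger_force: 58.9
```

```bash
cat > car.py <<'E'
from h import *
import sys
def carrier(i):
    h=cv2.cvtColor(i,cv2.COLOR_BGR2HSV); m=cv2.inRange(h,(5,170,120),(20,255,255))
    n,lab,st,_=cv2.connectedComponentsWithStats(m); k=1+np.argmax(st[1:,4]); 
    m=cv2.morphologyEx(np.uint8(lab==k)*255,cv2.MORPH_CLOSE,np.ones((25,25)))
    m=cv2.morphologyEx(np.pad(m,30),cv2.MORPH_OPEN,np.ones((45,45)))[30:-30,30:-30]   # drop handles
    c=max(cv2.findContours(m,0,2)[0],key=cv2.contourArea); return cv2.minAreaRect(c),c
i=grab_frame('top'); r,c=carrier(i); b=np.array([at('top',*p,.052)[:2] for p in cv2.boxPoints(r)]); e=b-np.roll(b,1,0)
ang=[(np.arctan2(v[1],v[0])+np.pi/4)%(np.pi/2)-np.pi/4 for v in e]
print('rect',r,'centre',b.mean(0),'yaw',np.mean(ang),'sides',np.linalg.norm(e,axis=1))
E
python3 car.py; python3 -c "
from h import *
snap('side','l1',(150,60,350,260),3)
s=monitor.observe(); print(s['grip_width'],s['force'])"
```

```text
0.01607592378934789 [ 0.27771037  0.81811964 -2.38389934]Traceback (most recent call last):
  File "car.py", line 9, in <module>
    i=grab_frame('top'); r,c=carrier(i); b=np.array([at('top',*p,.052)[:2] for p in cv2.boxPoints(r)]); e=b-np.roll(b,1,0)
                             ~~~~~~~^^^
  File "car.py", line 8, in carrier
    c=max(cv2.findContours(m,0,2)[0],key=cv2.contourArea); return cv2.minAreaRect(c),c
ValueError: max() iterable argument is empty
```

View pics/l1.png

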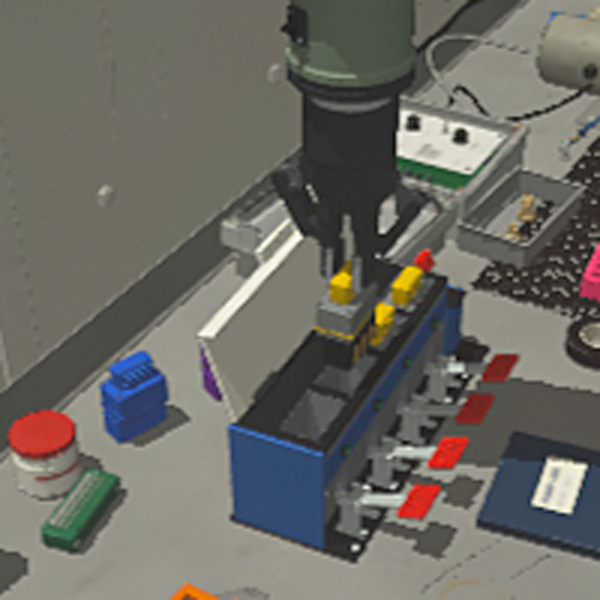

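Battery 1 is held upright above the dock. Fix the carrier finder (contour of the orange hull).

```bash
python3 - <<'E'
s=open('car.py').read()
a=s.index("    m=cv2.inRange") if "    m=cv2.inRange" in s else 0
i=s.index("    n,lab"); j=s.index("i=grab_frame")
s=s[:i]+"""    m[:,260:]=0
    m=cv2.morphologyEx(np.pad(m,60),cv2.MORPH_CLOSE,np.ones((31,31)))
    m=cv2.morphologyEx(m,cv2.MORPH_OPEN,np.ones((35,35)))[60:-60,60:-60]   # drop handles
    c=max(cv2.findContours(m,0,2)[0],key=cv2.contourArea); return cv2.minAreaRect(c),c
"""+s[j:]
open('car.py','w').write(s)
E
python3 car.py; python3 -c "
from h import *
i=grab_frame('top');h=cv2.cvtColor(i,cv2.COLOR_BGR2HSV); m=cv2.inRange(h,(5,150,100),(20,255,255)); y,x=np.nonzero(m); print(len(x),np.percentile(x,[0,5,50,95,100]),np.percentile(y,[0,5,50,95,100]))"
```

```text
1190 [ 92.  94. 138. 169. 435.] [176. 178. 206. 230. 261.]Traceback (most recent call last):
  File "car.py", line 9, in <module>
    i=grab_frame('top'); r,c=carrier(i); b=np.array([at('top',*p,.052)[:2] for p in cv2.boxPoints(r)]); e=b-np.roll(b,1,0)
                             ~~~~~~~^^^
  File "car.py", line 8, in carrier
    c=max(cv2.findContours(m,0,2)[0],key=cv2.contourArea); return cv2.minAreaRect(c),c
ValueError: max() iterable argument is empty
```

```bash
cat > car.py <<'E'
from h import *
# ponytail: pose from orange hull minus handles; needs the carrier unoccluded
i=grab_frame('top'); m=cv2.inRange(cv2.cvtColor(i,cv2.COLOR_BGR2HSV),(5,140,90),(22,255,255)); m[:,260:]=0
c=cv2.convexHull(cv2.findNonZero(cv2.morphologyEx(m,cv2.MORPH_OPEN,np.ones((2,2)))))
f_=cv2.fillPoly(np.zeros_like(m),[c],255)
m=cv2.morphologyEx(f_,cv2.MORPH_OPEN,np.ones((41,9))); m=cv2.morphologyEx(m,cv2.MORPH_OPEN,np.ones((47,3)))
r=cv2.minAreaRect(max(cv2.findContours(m,0,2)[0],key=cv2.contourArea))
b=np.array([at('top',*p,.052)[:2] for p in cv2.boxPoints(r)]); e=b-np.roll(b,1,0)
ang=[(np.arctan2(v[1],v[0])+np.pi/4)%(np.pi/2)-np.pi/4 for v in e]
print('rect',np.round(cv2.boxPoints(r),1).tolist(),'hull',cv2.boundingRect(c),'centre',b.mean(0),'yaw',np.mean(ang),'sides',np.linalg.norm(e,axis=1))
cv2.imwrite('pics/car2.png',cv2.resize(i[150:250,70:200],None,fx=5,fy=5,interpolation=cv2.INTER_CUBIC))
E
python3 car.py
```

```text
rect [[97.0, 177.0], [167.0, 177.0], [167.0, 232.0], [97.0, 232.0]] hull (93, 177, 80, 56) centre [0.47537457 0.24266958] yaw 0.01123518747925259 sides [0.14506086 0.18515177 0.14527892 0.18194063]
```

View pics/car2.png

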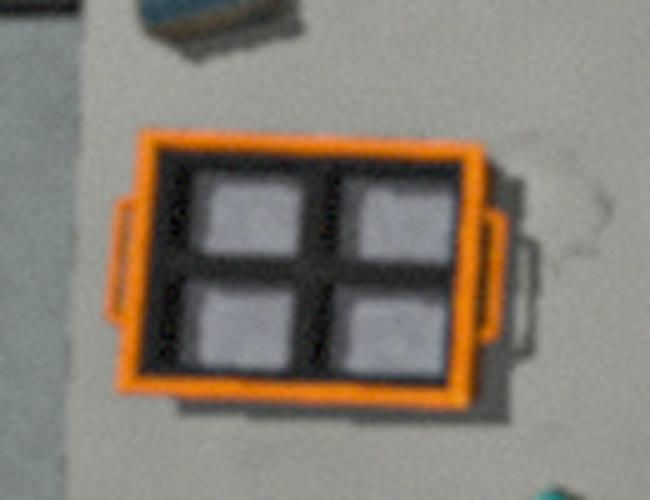

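Carrier unmoved, empty: corners native (98,176) top left, (167,179) top right.

move_arm:
  moves:
    - [-2,40,5,-0.02]
    - [-4,85,5,-0.04]
    - [-6,130,5,-0.06]
    - [-9,175,5,-0.08]
    - [-11,220,5,-0.1]
    - [-14,265,5,-0.124]
    - [-16,310,5,-0.124]
    - [-18,345,5,-0.124]
    - [-18,367,5,-0.124]
    - [-18,367,5,-0.124]
    - [-18,367,5,-0.124]

```text
clock: 15.98
position: [0.5099, 0.2848, 0.22]
tool_rot: [-3.141, 0.001, 1.525]
force: [-0.0, -0.3, -1.7]
grip_width: 0.0162
finger_force: 64.4
```

Run:
```python
from h import *
a=grab_frame('top')[150:250,70:200]; b=grab_frame('side')[200:360,150:280]
cv2.imwrite('pics/h1.png',np.hstack([cv2.resize(a,(450,346)),cv2.resize(b,(330,406))[:346]]))
s=monitor.observe(); print(s['grip_width'],s['force'],s['position'])
```

```text
0.016167843625409288 [-0.22645356  0.14910682 -1.76747027] [0.51000468 0.28468723 0.22019886]
```

View pics/h1.png

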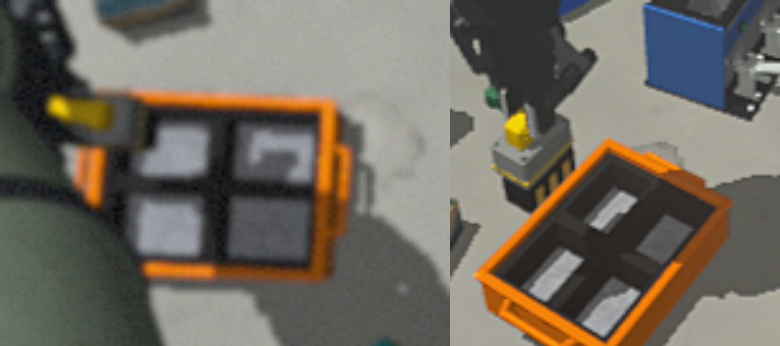

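Carrier unmoved, battery held upright over the +x/+y cell. Descend.

move_arm:
  moves:
    - [0,1,-30,0]
    - [0,1,-60,0]
    - [0,1,-85,0]
    - [0,1,-105,0]
    - [0,1,-115,0]
    - [0,1,-123,0]
    - [0,1,-128,0]
    - [0,1,-131,0]
    - [0,1,-131,0]

```text
clock: 17.2
position: [0.5097, 0.287, 0.0894]
tool_rot: [3.141, -0.0, 1.526]
force: [0.0, 0.1, -2.4]
grip_width: 0.0161
finger_force: 64.4
```

move_arm:
  moves:
    - [0,0,-1.5,0]
    - [0,0,-3,0]
    - [0,0,-3,0]

```text
clock: 17.58
position: [0.5106, 0.2872, 0.0881]
tool_rot: [3.139, -0.001, 1.525]
force: [-2.4, -5.1, 25.9]
grip_width: 0.0163
finger_force: 67.9
```

move_arm:
  moves:
    - [0,0,2,0]
    - [0,0,2,0]
    - [0,0,2,0]
    - [0,0,2,0]
    - [0,0,15,0]
    - [0,0,35,0]
    - [0,0,75,0]
    - [0,0,125,0]
    - [0,0,135,0]
  gripper: 0.5

```text
clock: 18.7
position: [0.5106, 0.2878, 0.2259]
tool_rot: [3.137, -0.003, 1.526]
force: [1.0, -0.5, -0.9]
grip_width: 0.0429
finger_force: 0.0
```

move_arm:
  moves:
    - [3,-50,0,0.02]
    - [6,-100,0,0.04]
    - [9,-150,0,0.06]
    - [12,-200,0,0.08]
    - [14,-250,0,0.1]
    - [17,-300,0,0.124]
    - [20,-350,0,0.124]
    - [23,-400,0,0.124]
    - [23,-436,0,0.124]
    - [23,-436,0,0.124]
    - [23,-436,0,0.124]

```text
clock: 20.08
position: [0.5326, -0.1483, 0.2217]
tool_rot: [3.141, -0.0, 1.65]
force: [1.4, -0.0, -0.6]
grip_width: 0.0428
finger_force: 0.0
```

```bash
python3 car.py
python3 - <<'E'
from h import *
s=monitor.observe(); print(s['grip_width'],s['position'],s['tool_rot'])
E
```

```text
rect [[97.0, 177.0], [166.0, 177.0], [166.0, 232.0], [97.0, 232.0]] hull (93, 177, 80, 56) centre [0.47538358 0.24398358] yaw 0.011314671864415954 sides [0.14506086 0.18250068 0.14527529 0.17933562]
0.04245837389763718 [ 0.53268049 -0.14790812  0.22162877] [ 3.14132466e+00 -3.36901049e-04  1.65104271e+00]
```

View pics/car2.png

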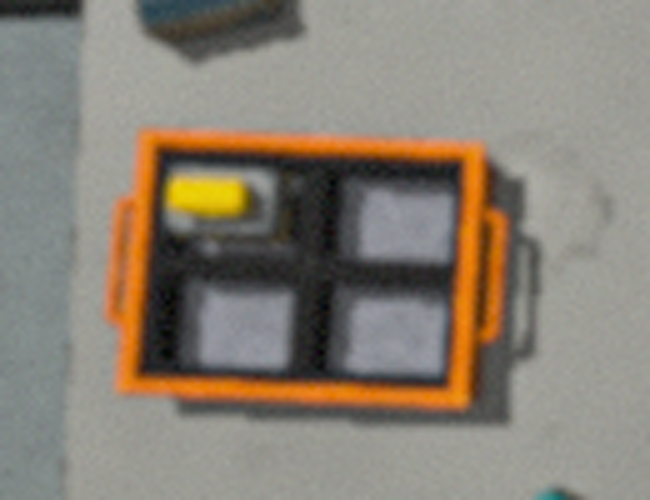

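Battery 1 stands in the top-left cell (crop (205,195)); the carrier is unmoved. Next, battery 2.

move_arm:
  moves:
    - [0.5,-0.5,-35,0]
    - [0.5,-0.5,-65,0]
    - [0.5,-0.5,-85,0]
    - [0.5,-0.5,-93,0]
    - [0.5,-0.5,-93,0]

```text
clock: 20.75
position: [0.5333, -0.1489, 0.1285]
tool_rot: [-3.141, -0.0, 1.651]
force: [-0.0, -0.0, -0.0]
grip_width: 0.0427
finger_force: 0.0
```

move_arm:
  moves:
    - [0,0,0,0]
    - [0,0,0,0]
    - [0,0,0,0]
    - [0,0,0,0]
    - [0,0,0,0]
    - [0,0,0,0]
  gripper: 0
  newtons: 70

```text
clock: 21.5
position: [0.5337, -0.1496, 0.1293]
tool_rot: [3.14, 0.001, 1.65]
force: [-1.4, 0.0, 7.2]
grip_width: 0.0161
finger_force: 69.5
```

move_arm:
  moves:
    - [0,0,6,0]
    - [0,0,14,0]
    - [0,0,26,0]
    - [0,0,40,0]
    - [0,0,56,0]
    - [0,0,72,0]
    - [0,0,88,0]
    - [0,0,94,0]
    - [0,0,94,0]

```text
clock: 22.62
position: [0.5332, -0.1496, 0.2225]
tool_rot: [3.141, 0.0, 1.65]
force: [0.2, 0.1, -3.1]
grip_width: 0.016
finger_force: 68.7
```

```bash
cat > chk.py <<'E'
from h import *
import sys
# yellow blobs and orange hull in the carrier area of the top view; top-right/bottom corners of orange
i=grab_frame('top'); h=cv2.cvtColor(i,cv2.COLOR_BGR2HSV)
o=cv2.inRange(h,(5,140,90),(20,255,255)); o[:,260:]=0
y,x=np.nonzero(o); 
for n,k in (('TL',-x-y),('TR',x-y),('BR',x+y),('BL',y-x)): j=np.argmax(k); print(n,x[j],y[j],end='; ')
ye=cv2.inRange(h,(22,150,120),(34,255,255)); n,l,st,c=cv2.connectedComponentsWithStats(ye)
print('yellow top',[(np.round(c[k],1).tolist(),int(st[k,4])) for k in range(1,n) if st[k,4]>20])
i=grab_frame('side'); ye=cv2.inRange(cv2.cvtColor(i,cv2.COLOR_BGR2HSV),(22,150,120),(34,255,255)); n,l,st,c=cv2.connectedComponentsWithStats(ye)
print('yellow side',[(np.round(c[k],1).tolist(),int(st[k,4])) for k in range(1,n) if st[k,4]>20])
s=monitor.observe(); print(s['clock'],s['grip_width'],s['position'],s['force'])
E
python3 chk.py
```

```text
TL 99 176; TR 166 179; BR 164 229; BL 94 227; yellow top [([110.8, 188.9], 104), ([424.4, 244.7], 34), ([430.7, 256.2], 37)]
yellow side [([274.6, 139.5], 63), ([286.7, 153.4], 41), ([185.9, 291.0], 171)]
22.725 0.01570780027765401 [ 0.53287533 -0.14955321  0.22184542] [ 0.49837324  0.28709959 -3.08747862]
```

move_arm:
  moves:
    - [-3,40,0,-0.02]
    - [-6,85,0,-0.04]
    - [-9,130,0,-0.06]
    - [-12,175,0,-0.08]
    - [-16,220,0,-0.1]
    - [-20,265,0,-0.125]
    - [-24,310,0,-0.125]
    - [-27,340,0,-0.125]
    - [-27,354,0,-0.125]
    - [-27,354,0,-0.125]
    - [-27,354,0,-0.125]

```text
clock: 24.1
position: [0.5064, 0.2029, 0.2221]
tool_rot: [-3.141, 0.001, 1.523]
force: [-0.1, -0.1, -3.2]
grip_width: 0.0163
finger_force: 68.7
```

```bash
python3 chk.py
```

```text
TL 145 178; TR 165 179; BR 164 229; BL 157 229; yellow top [([309.6, 175.1], 110), ([131.8, 183.2], 42), ([424.3, 244.7], 37), ([430.7, 256.1], 38)]
yellow side [([284.9, 154.6], 81), ([203.0, 225.4], 103), ([186.2, 291.4], 193)]
24.2 0.015864110419005196 [0.50640444 0.20312004 0.22219979] [-0.34679968  0.16610259 -3.15927871]
```

move_arm:
  moves:
    - [0,1,-30,0]
    - [0,1,-60,0]
    - [0,1,-85,0]
    - [0,1,-105,0]
    - [0,1,-115,0]
    - [0,1,-123,0]
    - [0,1,-128,0]
    - [0,1,-131,0]
    - [0,1,-133,0]
    - [0,1,-133,0]

```text
clock: 25.45
position: [0.5063, 0.2055, 0.0895]
tool_rot: [3.141, -0.0, 1.525]
force: [-0.5, -0.3, -3.4]
grip_width: 0.0158
finger_force: 68.8
```

move_arm:
  moves:
    - [0,0,-1,0]
    - [0,0,-2,0]
    - [0,0,-2,0]

```text
clock: 25.82
position: [0.5071, 0.2056, 0.0891]
tool_rot: [3.139, -0.0, 1.524]
force: [-4.5, -4.8, 31.8]
grip_width: 0.0159
finger_force: 73.1
```

move_arm:
  moves:
    - [0,0,2,0]
    - [0,0,2,0]
    - [0,0,2,0]
    - [0,0,2,0]
    - [0,0,15,0]
    - [0,0,35,0]
    - [0,0,75,0]
    - [0,0,125,0]
    - [0,0,135,0]
  gripper: 0.5

```text
clock: 26.95
position: [0.5071, 0.2061, 0.226]
tool_rot: [3.137, -0.002, 1.525]
force: [-0.1, 0.6, -0.3]
grip_width: 0.0426
finger_force: 0.0
```

move_arm:
  moves:
    - [3,-50,0,0.02]
    - [6,-100,0,0.04]
    - [9,-150,0,0.06]
    - [12,-200,0,0.08]
    - [16,-250,0,0.1]
    - [20,-300,0,0.125]
    - [25,-350,0,0.125]
    - [32,-400,0,0.125]
    - [32.5,-420,0,0.125]
    - [32.5,-420,0,0.125]
    - [32.5,-420,0,0.125]

```text
clock: 28.32
position: [0.5387, -0.213, 0.2224]
tool_rot: [-3.142, -0.001, 1.651]
force: [-0.2, -0.0, -0.6]
grip_width: 0.043
finger_force: 0.0
```

```bash
python3 chk.py
```

```text
TL 99 176; TR 165 179; BR 164 230; BL 94 227; yellow top [([307.9, 175.2], 85), ([110.8, 188.9], 106), ([142.6, 190.1], 102)]
yellow side [([284.8, 154.8], 76), ([209.6, 266.3], 153), ([185.9, 291.0], 171)]
28.425 0.042719523708762065 [ 0.53879456 -0.21309363  0.22247295] [-0.05232862 -0.45105848 -0.32708696]
```

move_arm:
  moves:
    - [0,-2,-35,0]
    - [0,-2,-65,0]
    - [0,-2,-85,0]
    - [0,-2,-94,0]
    - [0,-2,-94,0]

```text
clock: 29.05
position: [0.5387, -0.216, 0.1283]
tool_rot: [-3.141, -0.0, 1.651]
force: [0.1, -0.8, 0.3]
grip_width: 0.0427
finger_force: 0.0
```

move_arm:
  moves:
    - [0,0,0,0]
    - [0,0,0,0]
    - [0,0,0,0]
    - [0,0,0,0]
    - [0,0,0,0]
    - [0,0,0,0]
  gripper: 0

```text
clock: 29.8
position: [0.5391, -0.2166, 0.1293]
tool_rot: [3.14, 0.001, 1.65]
force: [-1.1, 0.2, 7.1]
grip_width: 0.0156
finger_force: 69.6
```

move_arm:
  moves:
    - [0,0,6,0]
    - [0,0,14,0]
    - [0,0,26,0]
    - [0,0,40,0]
    - [0,0,56,0]
    - [0,0,72,0]
    - [0,0,88,0]
    - [0,0,94,0]
    - [0,0,94,0]

```text
clock: 30.92
position: [0.5387, -0.2166, 0.2225]
tool_rot: [3.141, 0.0, 1.65]
force: [-1.2, 0.3, -3.4]
grip_width: 0.016
finger_force: 68.7
```

```bash
python3 chk.py
```

```text
TL 99 176; TR 165 179; BR 164 229; BL 94 227; yellow top [([311.3, 168.8], 42), ([110.8, 188.8], 105), ([142.6, 190.0], 104)]
yellow side [([284.4, 127.5], 52), ([209.6, 266.3], 153), ([185.9, 291.0], 171)]
31.025 0.015982714777466007 [ 0.53838378 -0.2165051   0.22180281] [-0.14720981  0.39964004 -4.15701012]
```

move_arm:
  moves:
    - [-8,40,0,-0.02]
    - [-17,85,0,-0.04]
    - [-26,130,0,-0.06]
    - [-36,175,0,-0.08]
    - [-46,220,0,-0.1]
    - [-56,265,0,-0.125]
    - [-68,310,0,-0.125]
    - [-78,355,0,-0.125]
    - [-88,400,0,-0.125]
    - [-92,424,0,-0.125]
    - [-92,424,0,-0.125]
    - [-92,424,0,-0.125]

```text
clock: 32.52
position: [0.4466, 0.2068, 0.2219]
tool_rot: [-3.141, 0.001, 1.524]
force: [0.1, 0.1, -4.2]
grip_width: 0.016
finger_force: 68.8
```

```bash
python3 chk.py
```

```text
TL 102 177; TR 165 179; BR 164 229; BL 124 229; yellow top [([142.9, 190.3], 109), ([129.6, 210.6], 46), ([424.3, 244.7], 37), ([430.8, 256.1], 35)]
yellow side [([227.0, 236.7], 105), ([209.9, 266.7], 170), ([186.3, 291.4], 194)]
32.625 0.015815111029645876 [0.44681699 0.20653635 0.22208318] [ 0.33898816 -0.37361323 -3.72137679]
```

move_arm:
  moves:
    - [-0.5,0.5,-30,0]
    - [-0.5,0.5,-60,0]
    - [-0.5,0.5,-85,0]
    - [-0.5,0.5,-105,0]
    - [-0.5,0.5,-115,0]
    - [-0.5,0.5,-123,0]
    - [-0.5,0.5,-128,0]
    - [-0.5,0.5,-131,0]
    - [-0.5,0.5,-133,0]
    - [-0.5,0.5,-134,0]
    - [-0.5,0.5,-134,0]

```text
clock: 34.0
position: [0.4468, 0.2081, 0.0892]
tool_rot: [3.14, -0.0, 1.524]
force: [-1.1, -2.6, 13.0]
grip_width: 0.0159
finger_force: 71.0
```

move_arm:
  moves:
    - [0,0,2,0]
    - [0,0,2,0]
    - [0,0,2,0]
    - [0,0,2,0]
    - [0,0,15,0]
    - [0,0,35,0]
    - [0,0,75,0]
    - [0,0,125,0]
    - [0,0,170,0]
    - [0,0,180,0]
    - [0,0,180,0]
  gripper: 0.5

```text
clock: 35.38
position: [0.4461, 0.2079, 0.2688]
tool_rot: [3.141, -0.0, 1.525]
force: [-0.2, -0.2, 0.4]
grip_width: 0.0428
finger_force: 0.0
```

move_arm:
  moves:
    - [25,-35,0,0.02]
    - [50,-75,0,0.04]
    - [75,-115,0,0.06]
    - [100,-155,0,0.08]
    - [125,-195,0,0.1]
    - [150,-235,0,0.125]
    - [180,-275,0,0.125]
    - [204,-310,0,0.125]
    - [204,-312,0,0.125]
    - [204,-312,0,0.125]
  gripper: 0

```text
clock: 36.62
position: [0.6495, -0.1034, 0.2669]
tool_rot: [-3.139, -0.001, 1.65]
force: [0.2, 1.3, 0.4]
grip_width: 0.0002
finger_force: 0.0
```

```bash
python3 chk.py
```

```text
TL 99 176; TR 165 179; BR 164 230; BL 94 227; yellow top [([110.8, 188.9], 104), ([142.6, 190.0], 101), ([141.6, 213.6], 105), ([424.3, 244.7], 35), ([430.8, 256.1], 35)]
yellow side [([209.6, 266.3], 153), ([231.7, 277.6], 165), ([185.9, 291.0], 171)]
36.725 -6.957707474138009e-05 [ 0.64966423 -0.10286516  0.2678044 ] [ 0.01794722 -0.01434935 -0.7599548 ]
```

move_arm:
  moves:
    - [0,0,-25,0]
    - [0,0,-50,0]
    - [0,0,-63,0]
    - [-10,-1,-63,0]
    - [-20,-2,-63,0]
    - [-30,-2,-63,0]
    - [-40,-3,-63,0]
    - [-50,-4,-63,0]
    - [-60,-5,-63,0]
    - [-70,-6,-63,0]
    - [-80,-6,-63,0]
    - [-88,-7,-63,0]

```text
clock: 38.22
position: [0.5614, -0.1111, 0.2053]
tool_rot: [-3.141, 0.0, 1.65]
force: [0.5, -0.1, -0.7]
grip_width: -0.0004
finger_force: 0.1
```

move_arm:
  moves:
    - [0,0,20,0]
    - [0,0,50,0]
    - [0,0,90,0]
    - [0,40,90,0]
    - [0,90,90,0]
    - [-20,140,90,0]
    - [-40,190,90,0]
    - [-40,190,90,0]
    - [-40,190,90,0]
    - [-40,190,90,0]

```text
clock: 39.48
position: [0.5224, 0.0778, 0.2951]
tool_rot: [-3.141, 0.0, 1.648]
force: [-1.1, -0.9, -0.0]
grip_width: -0.0001
finger_force: 0.0
```

move_arm:
  moves:
    - [0,0,0,0]
    - [0,0,0,0]
    - [0,0,0,0]
    - [0,0,0,0]
    - [0,0,0,0]
    - [0,0,0,0]
    - [0,0,0,0]
    - [0,0,0,0]
    - [0,0,0,0]
    - [0,0,0,0]
    - [0,0,0,0]
    - [0,0,0,0]

```text
clock: 40.98
position: [0.5221, 0.079, 0.2953]
tool_rot: [-3.142, -0.0, 1.65]
force: [1.0, -0.0, 0.4]
grip_width: 0.0003
finger_force: 0.0
```

move_arm:
  moves:
    - [0,0,0,0]
    - [0,0,0,0]
    - [0,0,0,0]
    - [0,0,0,0]
    - [0,0,0,0]
    - [0,0,0,0]
    - [0,0,0,0]
    - [0,0,0,0]
    - [0,0,0,0]
    - [0,0,0,0]
    - [0,0,0,0]
    - [0,0,0,0]

```text
clock: 42.48
position: [0.5221, 0.079, 0.2953]
tool_rot: [-3.142, -0.0, 1.65]
force: [-0.6, -0.3, -0.0]
grip_width: 0.0003
finger_force: 0.0
```

```bash
python3 chk.py
python3 - <<'E'
from h import *
a=grab_frame('top')[110:245,80:350]; b=grab_frame('side')[90:350,130:350]
cv2.imwrite('pics/end.png',np.hstack([cv2.resize(a,(440,220*1),interpolation=3),np.zeros((220,1,3),np.uint8)]))
A=cv2.resize(a,(400,200),interpolation=2); A=np.vstack([A,np.zeros((272,400,3),np.uint8)])
cv2.imwrite('pics/end.png',np.hstack([A,cv2.resize(b,(400,472),interpolation=2)]))
E
```

```text
TL 93 191; TR 253 218; BR 254 225; BL 94 227; yellow top [([424.3, 244.7], 35), ([430.8, 256.1], 37)]
yellow side [([209.6, 266.3], 152), ([231.7, 277.6], 165), ([185.9, 291.0], 170)]
42.575 0.0001975135120913042 [0.52210964 0.07895902 0.29526925] [0.10396822 0.85509581 0.57016864]
```

View pics/end.png

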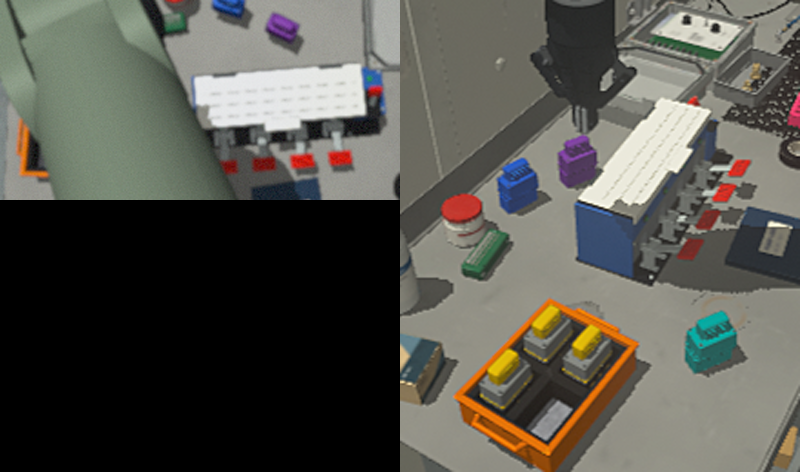

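The cover lies flat over the bays, three batteries stand in the carrier, the switch is off, and the bystanders are undisturbed. I'll wait a bit longer before handing in.

move_arm:
  moves:
    - [0,0,0,0]
    - [0,0,0,0]
    - [0,0,0,0]
    - [0,0,0,0]
    - [0,0,0,0]
    - [0,0,0,0]
    - [0,0,0,0]
    - [0,0,0,0]
    - [0,0,0,0]
    - [0,0,0,0]
    - [0,0,0,0]
    - [0,0,0,0]

```text
clock: 44.18
position: [0.5221, 0.079, 0.2953]
tool_rot: [-3.142, -0.0, 1.65]
force: [-0.1, 0.5, -0.5]
grip_width: 0.0002
finger_force: 0.0
```

```bash
python3 -c "
from h import *
print(bot.job_done())"
```

```text
the job is handed in; nothing more can be done
None
```

I switched the station off, ejected the three batteries that were there and stood them upright in the carrier, shut the dust cover, did not touch the hex key set or the tape, and handed the job in at about 44 s; the hand-in returned no verdict.

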